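# Wedge the lamp bar tight

## Robot

A 6-joint arm with a two-finger parallel gripper is mounted at the origin on the work surface. World frame = base frame: x ahead of the robot, y to its left, z up, the work surface at z = 0. Lengths are in m, angles in rad, forces in N, time in s.
With the tool pointing down it reaches from about 0.35 to 1 m from the base axis. Payload 7.1 kg.
Tool frame: the origin (TCP) lies midway between the tips of the shut fingers; the grasp point (between the pads) lies 19 mm behind it; y points along the fingers, x is the direction in which the jaws open and shut, and the axes are right-handed (so a half turn about y gives the same grasp; the last joint's range is limited). The gripper opens to 85 mm and grips with 20 to 120 N. Pads are 22 mm wide; open, the fingers measure 114 mm over their backs; the gripper's body (76 mm by 85 mm) begins 54 mm behind the grasp point. The pads swing forward as they close: fully open they stand 13 mm farther back than shut.
Start: joints at [-1.29, 0.423, 1.63, -0, 1.089, -0.019], TCP at [0.185, -0.597, 0.231] pointing down, gripper open.
Joint ranges: [-3, 3], [-0.9, 2.11], [0.09, 2.58], [-1.31, 4.45], [0.11, 2.69], [-2.54, 2.54]. Speed limits (rad/s): [2.39, 2.39, 3.01, 3.14, 3.14, 3.14].

## Interface

Orientations are given as a unit quaternion [w, x, y, z].
In Python, from station import get_state, cams, bot gives the robot as it stands. The module is installed in compiled form; this text tells all that it offers.
- The arm moves only by the tool servo_tool, never from a script. Its argument "targets" is a list of rows, each a list of 3 entries, a list of its own where there are three numbers: the shift along the tool's x, y, z in cm, then the turn, a rotation vector about the tool's x, y, z in rad, then the opening in per cent of the stroke, from 0 (shut) to 100 (fully open). A call has 1 to 8 rows; each row is the pose to reach, as a shift and turn from the pose commanded when the call began, along the tool's axes at that moment; what a row does not reach only later rows make up. A row lasts 1/10 s, in which the tool goes at most 50 mm and 8.59 degrees, less where a joint would pass 70% of its speed; a pose out of reach is approached as far as the arm can. A call with a gripper value outside its range is refused whole. The fingers move at their own pace and stop on an object; "force" is the grip in N (left out, the last holds). Time passes only in rows, so rows that repeat a pose let the fingers close. It gives the time, the measured TCP pose, the force and the opening at its end, in the units of the state.
- get_state(): the state, without advancing time (a new reading comes with each control period).
- cams.capture(name): name is "side" or "top" or "wrist"; returns a dict with "pixels" (420x560x3 uint8, red, green, blue), "fx", "fy", "cx", "cy" (pixels), "R" (3x3) and "t" (3): a world point X has camera coordinates R X + t. Camera axes: x right, y down, z forward; pixel columns grow to the right and rows downward; lengths in m; the calibration is good to about 2 mm. The wrist camera is an equidistant fisheye: a pixel r from the principal point sees the ray r / f radians off the axis. A picture is of the moment at which its call begins. There is no depth.
- bot.job_done(): hands the job in, once; it reports no verdict.
Trained networks look in a picture, given as the dict that the camera call returned (one of the last four; its "shot" number tells which), for a name from the list of things; names that differ only in an ending like _2 or _b are one class to them, and where a whole thing is asked for, a point or a joint stands for the part that bears it (a point fixed in the world has none). Each returns a list of dicts, best first, with "conf" (0 to 1); they miss things now and then, are a little off and sometimes report something else, mostly with a low value. They report only what shows in the picture. A call takes as long as a camera call. They do not tell look-alikes from the thing itself.
- cams.look_for(picture, thing): "position" ([x, y, z] in m, in world coordinates, good to about 4 mm: the middle of the surface that is visible of it).
- cams.mark_of(picture, thing): "position" ([x, y, z] in m, in world coordinates, good to about 4 mm: a listed point, or the origin of a listed thing).
The state is a dict: "time_s": time; "q": joint angles; "dq": joint speeds; "tau": joint torques, N m; "ee_pos": TCP position; "orientation": TCP orientation; "force": force on the tool from outside, world axes, zero at the start; "wrist_torque": the same for the moment, N m; "width": finger opening in m.
Only numpy, scipy, OpenCV 4.12 (cv2) and the standard library are available. Lean on these libraries where they do the work, as an engineer would, in place of code of your own. Each camera call takes 0.05 s, during which the arm holds its last target. There are 200 camera calls.

## Task

The bar of the plywood lamp stand is loose in its upright. Take the long wooden wedge out of the rack, set it thin end down and flat face towards the upright in the slot of the tenon that sticks out behind the upright, and let go of it; then knock it down with the small wooden mallet, lightly, in taps or short pushes, until it goes no further and the bar is drawn up tight to the upright. Stand the mallet back on the table on its striking face, and leave the other things as they are.

Things in the scene. Friction and masses are not known exactly. Their poses are not given: they have to be found in the camera images.
- stand: Fixed plywood lamp stand: base board 150 x 340 x 18 mm, upright board 80 mm wide (x), 24 mm thick (y), top 158 mm above the table. Origin: on the table under the middle of the upright's rear face, which is the plane y = 0 of this frame and faces -y; z up. The lamp bar lies on the +y side, 90 to 150 mm high; its tenon sticks out some 45 mm on the -y side, 42 mm wide, 100 to 140 mm high.
- slot (a point): On the stand, axes as the stand's: middle (x) of the edge of the tenon's slot on the upright's face (y = 0), at the tenon's top, 140 mm up. The slot goes right through the tenon, 20.5 mm wide along x, from y = 0 to an end wall leaning to fit the wedge. With the bar home it is 13 to 18 mm long (y) at the top, differing from stand to stand; loose, it is shorter by the joint's reading.
- lamp_bar (a joint): How far the lamp bar still has to be drawn to the stand's -y, in m: 0 = its shoulder tight against the upright; 0.0025 to 0.0045 at the start. It slides with about 4 N of friction and stays where left. The wedge draws it, 1 mm for every 8 mm it goes down, which takes some 5 to 15 N on the wedge; with the bar home the wedge jams.
- wedge: Long wood wedge, 40 g, 145 mm (z) x 18 mm wide (x, parallel faces). Flat face: plane y = 0 of its frame; the other slopes 1 in 8 and faces -y: 5 mm thick at the thin end, 23 mm at the top. Origin: middle of the flat face's edge at the thin end; z to the thick end. Starts thin end down in one of the rack's slots, top about 57 mm above the deck. With the stand's yaw its flat face meets the upright.
- wedge_top (a point): Middle of the wedge's flat top (thick end, about 19 x 18 mm), the place to hit. Put in loosely, the wedge goes 25 to 90 mm below the tenon's top before it touches both sides; home, it is 60 to 115 mm deep. When it jams, finish with 15 to 20 N so that it keeps its grip; blows above 60 N would split the tenon.
- rack: Fixed plywood rack 70 x 120 x 98 mm with two slots 60 mm apart along its y axis, holding the long wedge and a shorter spare (top about 18 mm above the deck). Origin: centre of the underside, on the table.
- mallet: Small mallet of pale wood, about 160 g, standing on its striking face: head 46 (x) x 36 (y) x 70 mm high (z); round handle, 12 mm thick, sticking out 145 mm from the head along -x, axis 36 mm above the striking face. Origin: centre of the striking face (underside); z up the head. The head can be held from above across its 36 mm, a finger on each side of the handle.
- dish: Bystander: glass dish, 90 mm across, 20 mm high, on the stand's base under the lamp; origin at the centre of its underside.
- beaker: Bystander: glass beaker, 68 mm across, 90 mm high; origin at the centre of its underside.
- short_wedge: Bystander: the short spare wedge, 90 mm long, 14 mm wide, in the rack's other slot; origin and axes as for the long wedge.
- headlamp: Bystander: black headlamp, 62 x 42 x 32 mm; origin at the centre of its underside.
- ruler: Bystander: wooden ruler 200 x 28 x 4 mm, flat on the table; origin at the centre of its underside.
There are look-alikes about, which are no part of the job. Leave any pink look-alike of the wedge alone.

How it is judged:
By the outcome, as a careful person would: the job done as asked, in the order asked, and still so for the second after the job is handed in, with the robot touching nothing.
It also fails if it takes over 64 s, if anything falls off the work surface, if the arm or the gripper's body presses on something with over 40 N, if the wrist force passes 120 N, or if a joint passes its speed limit or range.

## Working session

There is one attempt and no reset: what is moved stays moved. The work goes in short steps, Python scripts to look and compute and a tool call to move; the robot and the scene stay as the last step left them, time stands still between calls to the robot, and variables do not carry over. Pictures are saved under pics/ and viewed, about 8 in all and at most 12, crops included, and the job is handed in when it is done.

Besides the shell and the picture viewer there is one more tool, called after "Emit:" by a JSON object that holds its "fn" and its "kwargs". servo_tool: Moves the arm, as the interface text tells. Its arguments: {"type":"object","properties":{"targets":{"type":"array"},"force":{"type":"number"}},"required":["targets"]}

```bash
mkdir -p pics; cat > h.py <<'E'
import numpy as np, cv2
from station import get_state, cams, bot
from scipy.spatial.transform import Rotation as R
def save(p,n): cv2.imwrite('pics/'+n+'.png',p['pixels'][:,:,::-1])
def proj(p,X):
    c=np.array(p['R'])@np.array(X)+np.array(p['t']); return np.round([p['fx']*c[0]/c[2]+p['cx'],p['fy']*c[1]/c[2]+p['cy']],1)
def ray(p,u,v):
    Rm=np.array(p['R']);d=Rm.T@np.array([(u-p['cx'])/p['fx'],(v-p['cy'])/p['fy'],1]);return -Rm.T@np.array(p['t']),d/np.linalg.norm(d)
def atz(p,u,v,z):
    o,d=ray(p,u,v);return o+d*(z-o[2])/d[2]
E
python3 - <<'E'
from h import *
s=get_state();print(s)
for c in ['side','top']:
    p=cams.capture(c);save(p,c+'0')
    print(c,-np.array(p['R']).T@p['t'],p['fx'])
    for t in ['slot','wedge_top','wedge','mallet','rack','stand','lamp_bar','short_wedge','beaker','headlamp','ruler','dish']:
        for f in ['mark_of','look_for']:
            if f=='look_for' and t in('dish','ruler','headlamp','beaker'): continue
            try: print(t,f,[(np.round(d['position'],3).tolist(),round(d['conf'],2),proj(p,d['position']).tolist()) for d in getattr(cams,f)(p,t)[:4]])
            except Exception as e: print(t,f,e)
p=cams.capture('wrist');save(p,'w0')
a,b=[cv2.imread('pics/%s0.png'%k) for k in('side','top')]
E
```

```text
{'time_s': 0.0, 'q': array([-1.28997520e+00,  4.23823658e-01,  1.63074510e+00, -2.73808692e-06,
        1.08856332e+00, -1.90013875e-02]), 'dq': array([-0.00010627, -0.00033815, -0.00139493,  0.00086907, -0.00056493,
       -0.00062885]), 'tau': array([ 6.69348119e-04, -5.57384741e+01, -2.81745780e+01,  2.39738239e-05,
        7.38123228e-03,  1.35677095e-05]), 'ee_pos': array([ 0.18446012, -0.59656639,  0.23053476]), 'orientation': array([ 0.5693981 , -0.56873681,  0.42014881, -0.41928417]), 'force': array([-0.20099738,  0.32930118, -0.76185847]), 'wrist_torque': array([-0.00246719, -0.04229461,  0.04517716]), 'width': 0.08549628473860114}
side [0.15832869 0.55382466 0.76143094] 397.11780490838066
slot mark_of []
slot look_for [([0.644, 0.205, 0.02], 0.84, [138.0, 302.2])]
wedge_top mark_of [([0.509, -0.238, 0.004], 0.63, [277.4, 207.1]), ([0.494, -0.321, 0.152], 0.54, [296.1, 150.9]), ([0.269, -0.435, 0.005], 0.52, [376.1, 191.5])]
wedge_top look_for [([0.307, -0.466, 0.013], 0.82, [367.1, 180.7]), ([0.495, -0.312, 0.129], 0.68, [294.2, 159.3]), ([0.486, -0.183, 0.012], 0.48, [276.
[... 2722 characters left out ...]
ruler, short_wedge, slot, stand, wedge, wedge_top
lamp_bar look_for [([0.669, 0.196, 0.148], 0.96, [153.2, 120.2])]
short_wedge mark_of [([0.262, -0.332, -0.002], 0.67, [365.2, 286.0]), ([0.489, -0.372, 0.024], 0.42, [380.2, 199.0])]
short_wedge look_for [([0.483, -0.377, 0.118], 0.62, [389.1, 196.6])]
beaker mark_of [([0.682, -0.188, 0.004], 0.58, [308.9, 130.1]), ([0.685, 0.243, 0.018], 0.47, [149.9, 128.7])]
headlamp mark_of [([0.441, 0.251, -0.002], 0.83, [146.2, 219.2]), ([0.488, -0.371, 0.024], 0.41, [379.5, 199.6])]
ruler mark_of [([0.261, -0.333, -0.001], 0.94, [365.6, 286.5])]
dish mark_of [([0.686, 0.243, 0.02], 0.82, [149.5, 128.0]), ([0.654, 0.078, -0.001], 0.64, [211.6, 141.0])]
```

View pics/side0.png

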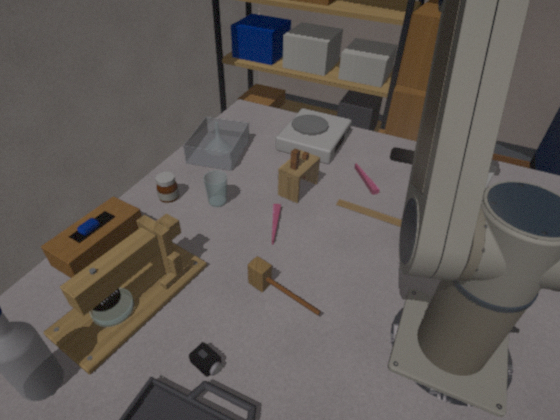

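View pics/top0.png

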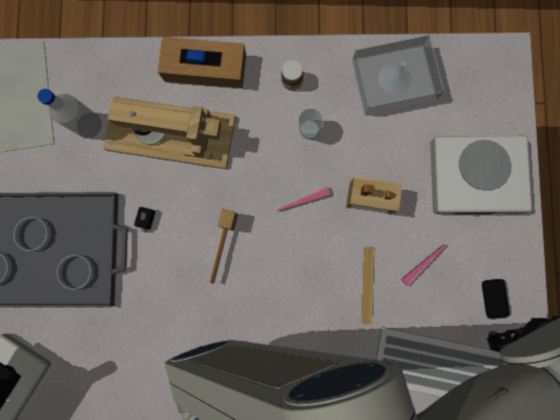

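```bash
python3 - <<'E'
import cv2,numpy as np
t=cv2.imread('pics/top0.png');s=cv2.imread('pics/side0.png')
f=lambda i,x,y,w,h,k:cv2.resize(i[y:y+h,x:x+w],(w*k,h*k),interpolation=cv2.INTER_CUBIC)
a=f(t,160,90,80,80,5);b=f(t,335,155,80,80,5)[:,:400];c=f(s,140,205,80,40,5);d=f(s,265,140,80,40,5)
cv2.imwrite('pics/crop.png',np.vstack([np.hstack([a,b]),np.hstack([c,d])]))
E
```

```text
(no output)
```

View pics/crop.png

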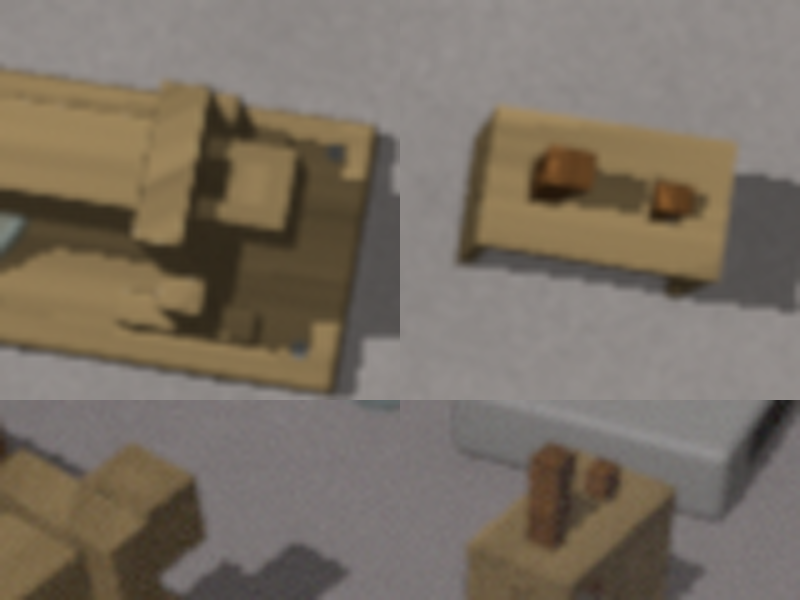

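View pics/w0.png

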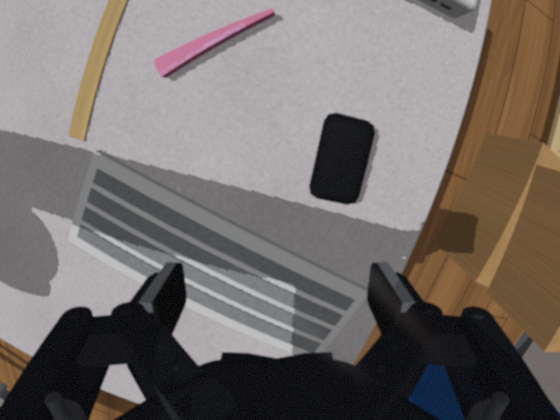

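```bash
cat >> h.py <<'E'
def pose():
    s=get_state();q=s['orientation'];return np.array(s['ee_pos']),R.from_quat([q[1],q[2],q[3],q[0]]),s
def down(psi): # tool y down, tool x at world yaw psi
    x=np.array([np.cos(psi),np.sin(psi),0]);y=np.array([0,0,-1.]);return R.from_matrix(np.c_[x,y,np.cross(x,y)])
def go(P,psi):
    p,r,s=pose();T=down(psi)
    d=r.inv().apply(np.array(P)-p)*100;w=(r.inv()*T).as_rotvec()
    print('move cm',np.round(d,2).tolist(),'turn',np.round(w,4).tolist(),'t',s['time_s'])
def fray(p,u,v):
    x=(u-p['cx']);y=(v-p['cy']);r=np.hypot(x,y);th=r/p['fx']
    d=np.array([np.sin(th)*x/r,np.sin(th)*y/r,np.cos(th)]) if r>0 else np.array([0,0,1.])
    Rm=np.array(p['R']);return -Rm.T@np.array(p['t']),Rm.T@d
def fatz(p,u,v,z):
    o,d=fray(p,u,v);return o+d*(z-o[2])/d[2]
def fproj(p,X):
    c=np.array(p['R'])@np.array(X)+np.array(p['t']);th=np.arctan2(np.hypot(c[0],c[1]),c[2]);k=p['fx']*th/np.hypot(c[0],c[1]);return np.round([p['cx']+k*c[0],p['cy']+k*c[1]],1)
E
python3 - <<'E'
from h import *
p,r,s=pose();print(r.as_matrix().round(3))
c=cams.capture('wrist');cp=-np.array(c['R']).T@c['t']
print('cam in tool',r.inv().apply(cp-p).round(3),'axis in tool',r.inv().apply(np.array(c['R'])[2]).round(3),c['fx'],c['cx'],c['cy'])
go([.46,-.33,.36],-.15)
E
```

```text
[[ 0.295 -0.     0.955]
 [-0.955 -0.     0.295]
 [ 0.    -1.    -0.   ]]
cam in tool [-0.    -0.142  0.073] axis in tool [ 0.001  0.958 -0.286] 325.19226210127806 276.4032966417842 209.46664200253682
move cm [-17.38, -12.87, 34.2] turn [-0.0001, -1.121, -0.0001] t 2.1
```

```bash
python3 -c "
from h import *
go([.495,-.325,.265],-.15)"
```

```text
move cm [-16.83, -3.37, 37.69] turn [-0.0001, -1.121, -0.0001] t 2.1
```

Emit:
{"fn": "servo_tool", "kwargs": {"targets": [[[-16.8,-3.4,37.7],[0,-1.121,0],100],[[-16.8,-3.4,37.7],[0,-1.121,0],100],[[-16.8,-3.4,37.7],[0,-1.121,0],100],[[-16.8,-3.4,37.7],[0,-1.121,0],100],[[-16.8,-3.4,37.7],[0,-1.121,0],100],[[-16.8,-3.4,37.7],[0,-1.121,0],100],[[-16.8,-3.4,37.7],[0,-1.121,0],100],[[-16.8,-3.4,37.7],[0,-1.121,0],100]]}}

```text
time_s: 2.9
ee_pos: [0.4859, -0.333, 0.2646]
orientation: [-0.705, 0.705, -0.051, 0.051]
force: [0.2, -2.3, 0.6]
width: 0.0852
```

```bash
python3 - <<'E'
from h import *
go([.495,-.325,.265],-.15)
p=cams.capture('wrist');save(p,'w1')
for t in ['wedge_top','wedge','rack','short_wedge']:
  print(t,[(np.round(d['position'],3).tolist(),round(d['conf'],2),fproj(p,d['position']).tolist()) for d in cams.mark_of(p,t)[:4]])
E
```

```text
move cm [0.78, -0.04, 0.92] turn [0.0003, 0.0052, 0.0004] t 2.9
wedge_top [([0.517, -0.237, 0.011], 0.77, [290.7, 93.5]), ([0.495, -0.318, 0.153], 0.69, [285.0, 186.7]), ([0.265, -0.43, 0.011], 0.68, [134.9, 264.0])]
wedge [([0.502, -0.31, 0.013], 0.87, [286.5, 154.4]), ([0.368, -0.537, 0.01], 0.79, [217.9, 320.4])]
rack [([0.495, -0.347, 0.005], 0.7, [285.0, 183.5])]
short_wedge []
```

View pics/w1.png

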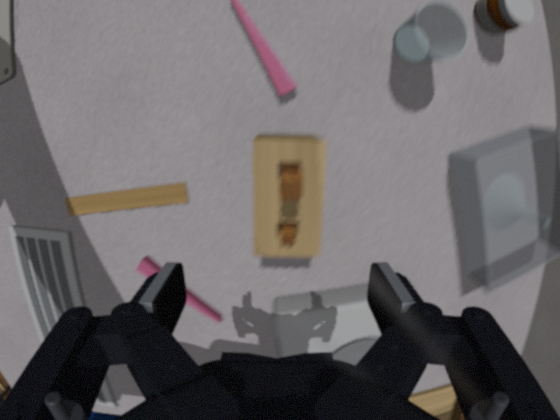

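```bash
python3 - <<'E'
import cv2,numpy as np
t=cv2.imread('pics/w1.png')
cv2.imwrite('pics/w1c.png',cv2.resize(t[125:270,240:340],(552,800)[:2] and (550,798),interpolation=cv2.INTER_CUBIC)[:600])
E
```

```text
(no output)
```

View pics/w1c.png

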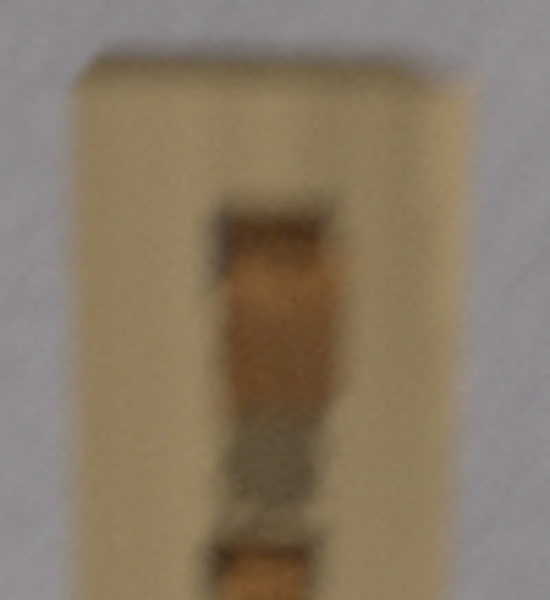

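```bash
python3 - <<'E'
from h import *
p=cams.capture('wrist')
for u,v,z in [(291.5,187,.155),(282,172,.155),(301,172,.155),(282.5,200,.155),(302,200,.155),(290,163,.098),(254,140,.098),(325,140,.098),(256,255,.098),(320,255,.098)]: print(u,v,fatz(p,u,v,z).round(4))
t=cams.capture('top')
for u,v in [(549,149),(595,153),(590,190),(545,180)]: print(atz(t,335+(u-400)/5,155+v/5,.155).round(4))
go([.499,-.321,.120],-.145)
E
```

```text
291.5 187 [ 0.4987 -0.3196  0.155 ]
282 172 [ 0.493  -0.3066  0.155 ]
301 172 [ 0.5077 -0.3087  0.155 ]
282.5 200 [ 0.4901 -0.3291  0.155 ]
302 200 [ 0.5055 -0.3314  0.155 ]
290 163 [ 0.5013 -0.3092  0.098 ]
254 140 [ 0.4708 -0.2822  0.098 ]
325 140 [ 0.5374 -0.2918  0.098 ]
256 255 [ 0.4532 -0.3987  0.098 ]
320 255 [ 0.5192 -0.4089  0.098 ]
[ 0.5065 -0.3129  0.155 ]
[ 0.5044 -0.3345  0.155 ]
[ 0.4868 -0.3317  0.155 ]
[ 0.4917 -0.3107  0.155 ]
move cm [1.32, 14.4, 1.64] turn [-0.0, -0.0067, -0.0006] t 3.25
```

Emit:
{"fn": "servo_tool", "kwargs": {"targets": [[[1.2,3,1.8],[0,-0.007,0],100],[[1.2,6,1.8],[0,-0.007,0],100],[[1.2,10,1.8],[0,-0.007,0],100],[[1.2,14.4,1.8],[0,-0.007,0],100],[[1.2,14.4,1.8],[0,-0.007,0],100],[[1.2,14.4,1.8],[0,-0.007,0],100]]}}

```text
time_s: 3.85
ee_pos: [0.4982, -0.3194, 0.1202]
orientation: [0.706, -0.705, 0.052, -0.051]
force: [0.1, 0.2, 0.9]
width: 0.0855
```

```bash
python3 - <<'E'
from h import *
go([.498,-.319,.120],-.15)
p=cams.capture('wrist');save(p,'w2')
t=p['pixels'][120:420,130:430,::-1];cv2.imwrite('pics/w2c.png',cv2.resize(t,(600,600)))
E
```

```text
move cm [-0.03, 0.02, 0.03] turn [-0.0007, 0.0051, -0.0016] t 3.85
```

View pics/w2c.png

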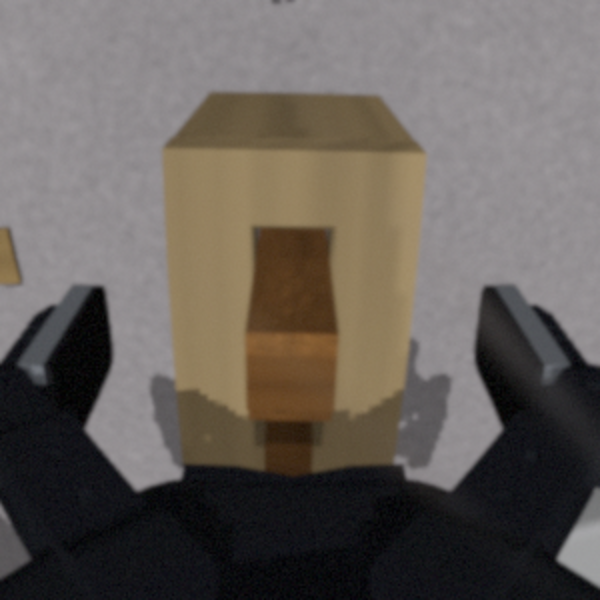

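```bash
python3 - <<'E'
from h import *
p=cams.capture('wrist')
for z in (.15,.155,.16):
  print(z,[fatz(p,u,v,z).round(4) for u,v in [(254,286),(298.5,286),(255,330),(297,330)]])
E
```

```text
0.15 [array([ 0.4916, -0.3113,  0.15  ]), array([ 0.5092, -0.3139,  0.15  ]), array([ 0.4881, -0.3335,  0.15  ]), array([ 0.5061, -0.3362,  0.15  ])]
0.155 [array([ 0.4924, -0.3085,  0.155 ]), array([ 0.5093, -0.311 ,  0.155 ]), array([ 0.489 , -0.3297,  0.155 ]), array([ 0.5062, -0.3323,  0.155 ])]
0.16 [array([ 0.4932, -0.3057,  0.16  ]), array([ 0.5093, -0.3081,  0.16  ]), array([ 0.49  , -0.3259,  0.16  ]), array([ 0.5064, -0.3283,  0.16  ])]
```

Emit:
{"fn": "servo_tool", "kwargs": {"targets": [[[0,0,0],[0,0.005,0],60],[[0,0,0],[0,0.005,0],0],[[0,0,0],[0,0.005,0],0],[[0,0,0],[0,0.005,0],0],[[0,0,0],[0,0.005,0],0],[[0,0,0],[0,0.005,0],0],[[0,0,0],[0,0.005,0],0]], "force": 40}}

```text
time_s: 4.65
ee_pos: [0.4993, -0.3186, 0.1204]
orientation: [-0.705, 0.705, -0.052, 0.052]
force: [-0.9, -0.2, 4.1]
width: 0.0173
```

Emit:
{"fn": "servo_tool", "kwargs": {"targets": [[[0,-3,0],[0,0,0],0],[[0,-7,0],[0,0,0],0],[[0,-11,0],[0,0,0],0],[[0,-15,0],[0,0,0],0],[[0,-15,0],[0,0,0],0]]}}

```text
time_s: 5.15
ee_pos: [0.5018, -0.3202, 0.2761]
orientation: [-0.703, 0.707, -0.049, 0.055]
force: [0.4, -0.0, -0.6]
width: 0.0174
```

```bash
python3 -c "
from h import *
print(get_state()['width'],get_state()['force'])
go([.645,-.014,.25],-.15)"
```

```text
0.01744992032964377 [ 0.41756365 -0.02424808 -0.62225947]
move cm [9.63, 2.56, 32.41] turn [0.0042, 0.002, 0.0091] t 5.15
```

Emit:
{"fn": "servo_tool", "kwargs": {"targets": [[[2,0,4],[0,0,0],0],[[4,0,8.5],[0,0,0],0],[[6,0,13],[0,0,0],0],[[8,0,18],[0,0,0],0],[[9,0,23],[0,0,0],0],[[9.6,0,28],[0,0,0],0],[[9.6,2.5,32.4],[0.004,0.002,0.009],0],[[9.6,2.5,32.4],[0.004,0.002,0.009],0]]}}

```text
time_s: 5.95
ee_pos: [0.6406, -0.0072, 0.2413]
orientation: [0.707, -0.703, 0.056, -0.046]
force: [-0.1, 0.3, -1.1]
width: 0.0173
```

```bash
python3 - <<'E'
from h import *
go([.645,-.014,.25],-.15)
p=cams.capture('wrist');save(p,'w3')
for t in ['slot','stand','wedge_top','mallet']:
  print(t,[(np.round(d['position'],3).tolist(),round(d['conf'],2),fproj(p,d['position']).tolist()) for d in cams.mark_of(p,t)[:4]])
print(fproj(p,[.660,.085,.14]))
t=p['pixels'][0:300,130:430,::-1];cv2.imwrite('pics/w3c.png',cv2.resize(t,(600,600),interpolation=cv2.INTER_CUBIC))
E
```

```text
move cm [0.52, -0.88, -0.6] turn [-0.0048, 0.0045, -0.0146] t 5.95
slot [([0.655, 0.083, 0.137], 0.69, [280.3, 91.4]), ([0.68, -0.184, 0.0], 0.26, [325.9, 299.3])]
stand [([0.656, 0.083, -0.002], 0.81, [281.7, 100.6])]
wedge_top [([0.64, -0.006, 0.276], 0.59, [271.9, 307.7])]
mallet [([0.434, 0.022, 0.004], 0.58, [118.9, 180.9])]
[286.2  87.9]
```

View pics/w3c.png

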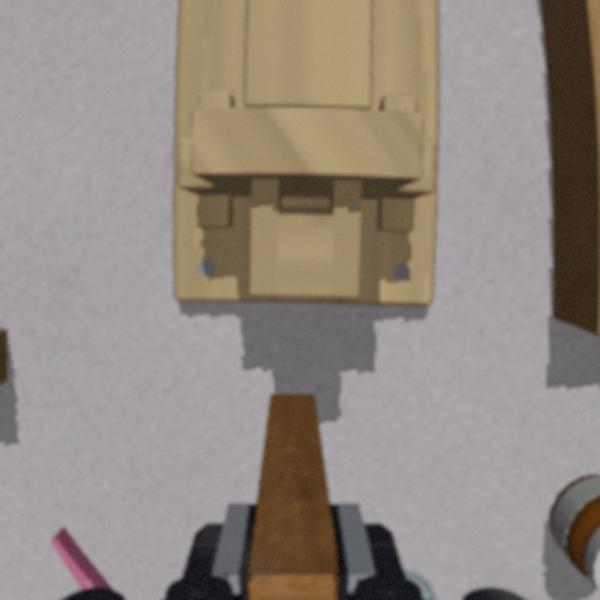

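```bash
python3 - <<'E'
from h import *
p=cams.capture('wrist');P,r,s=pose();print(P,s['orientation'])
f=lambda u,v,z:fatz(p,u,v,z)
ex=np.array([np.cos(.15),-np.sin(.15)]);ey=np.array([np.sin(.15),np.cos(.15)])
def sh(n,X): print(n,X.round(4),'x,y along stand rel TCP',((X[:2]-P[:2])@ex).round(4),((X[:2]-P[:2])@ey).round(4))
c=lambda a,b:(130+a/2,b/2)
for n,a,b,z in [('slotL',278,195,.14),('slotR',333,195,.14),('rearwall mid',305,183,.14),('slot end',305,211,.14),('upr topL',193,177,.158),('upr topR',418,179,.158),('upr front L',196,112,.158),('upr front R',420,110,.158),('tenL',250,294,.14),('tenR',359,296,.14),('tenL2',250,205,.14),('tenR2',361,205,.14),('baseL',176,300,.018),('baseR',432,303,.018),('baseL2',180,50,.018),('baseR2',438,50,.018)]:
    sh(n,f(*c(a,b),z))
for dz in (-.1095,-.1125):
  for a in (270,293,316): sh('wedge bot',f(*c(a,395),P[2]+dz))
sh('wedge top flat',f(*c(292,573),P[2]+.0335))
E
```

```text
[ 0.64189209 -0.0136353   0.24549938] [ 0.70664133 -0.70349434  0.05642738 -0.05069213]
slotL [0.6486 0.0735 0.14  ] x,y along stand rel TCP -0.0064 0.0872
slotR [0.6689 0.0705 0.14  ] x,y along stand rel TCP 0.0141 0.0872
rearwall mid [0.6592 0.0765 0.14  ] x,y along stand rel TCP 0.0037 0.0917
slot end [0.6576 0.066  0.14  ] x,y along stand rel TCP 0.0037 0.0811
upr topL [0.6207 0.0839 0.158 ] x,y along stand rel TCP -0.0355 0.0932
upr topR [0.6983 0.0716 0.158 ] x,y along stand rel TCP 0.043 0.0927
upr front L [0.6253 0.107  0.158 ] x,y along stand rel TCP -0.0344 0.1168
upr front R [0.7027 0.0964 0.158 ] x,y along stand rel TCP 0.0437 0.1179
tenL [0.6323 0.0379 0.14  ] x,y along stand rel TCP -0.0172 0.0495
tenR [0.6732 0.031  0.14  ] x,y along stand rel TCP 0.0243 0.0488
tenL2 [0.6376 0.0714 0.14  ] x,y along stand rel TCP -0.0169 0.0835
tenR2 [0.6788 0.0653 0.14  ] x,y along stand rel TCP 0.0247 0.0836
baseL [0.5788 0.0315 0.018 ] x,y along stand rel TCP -0.0691 0.0352
baseR [0.7241 0.008  0.018 ] x,y along stand rel TCP 0.0781 0.0337
baseL2 [0.604  0.1759 0.018 ] x,y along stand rel TCP -0.0657 0.1817
baseR2 [0.7489 0.1549 0.018 ] x,y along stand rel TCP 0.0806 0.1826
wedge bot [ 0.6332 -0.0035  0.136 ] x,y along stand rel TCP -0.0101 0.0088
wedge bot [ 0.6423 -0.0048  0.136 ] x,y along stand rel TCP -0.0009 0.0088
wedge bot [ 0.6513 -0.0062  0.136 ] x,y along stand rel TCP 0.0082 0.0088
wedge bot [ 0.633  -0.0042  0.133 ] x,y along stand rel TCP -0.0102 0.008
wedge bot [ 0.6421 -0.0056  0.133 ] x,y along stand rel TCP -0.001 0.008
wedge bot [ 0.6513 -0.007   0.133 ] x,y along stand rel TCP 0.0083 0.008
wedge top flat [ 0.6435 -0.0034  0.279 ] x,y along stand rel TCP 0.0001 0.0104
```

```bash
python3 - <<'E'
from h import *
p=cams.capture('wrist');P,r,s=pose();print(P,s['orientation'],r.as_matrix()[:,1].round(4))
save(p,'w4')
q=np.array([.707,-.703,.056,-.046]);r0=R.from_quat([q[1],q[2],q[3],q[0]]);P0=np.array([.6406,-.0072,.2413])
C=np.array(p['R'])@r.as_matrix(); tc=np.array(p['t'])+np.array(p['R'])@P
R0=C@r0.as_matrix().T; p0=dict(p,R=R0,t=tc-R0@P0)
print(fproj(p0,[.660,.085,.14]),'want 286.2 87.9')
# nudge rotation to match network projections
pts=[([.655,.083,.137],(280.3,91.4)),([.68,-.184,0],(325.9,299.3)),([.656,.083,-.002],(281.7,100.6)),([.64,-.006,.276],(271.9,307.7)),([.434,.022,.004],(118.9,180.9)),([.66,.085,.14],(286.2,87.9))]
for X,uv in pts: print(fproj(p0,X)-uv)
f=lambda u,v,z:fatz(p0,u,v,z)
c=lambda a,b:(130+a/2,b/2)
for n,a,b,z in [('slotL',278,195,.14),('slotR',333,195,.14),('rearwall mid',305,183,.14),('slot end',305,211,.14),('upr topL',193,177,.158),('upr topR',418,179,.158),('upr front L',196,112,.158),('upr front R',420,110,.158),('tenL',250,294,.14),('tenR',359,296,.14),('baseL',176,300,.018),('baseR',432,303,.018),('baseL2',180,50,.018),('baseR2',438,50,.018)]:
    print(n,f(*c(a,b),z).round(4))
for a in (270,293,316): 
  X=f(*c(a,395),P0[2]-.1105);print('wedge bot',X.round(4),r0.inv().apply(X-P0).round(4))
X=f(*c(292,573),P0[2]+.0335);print(r0.inv().apply(X-P0).round(4))
t=p['pixels'][0:300,130:430,::-1];cv2.imwrite('pics/w4c.png',cv2.resize(t,(600,600),interpolation=cv2.INTER_CUBIC))
E
```

```text
[ 0.64197376 -0.01369522  0.24569563] [ 0.70666762 -0.70345867  0.05637594 -0.0508775 ] [-0.0074  0.0051 -1.    ]
[286.5  88. ] want 286.2 87.9
[-0.1  0.4]
[-0.4  0. ]
[-0.3  0. ]
[1.2 0. ]
[-0.4 -0.2]
[0.3 0.1]
slotL [0.6462 0.0797 0.14  ]
slotR [0.6662 0.0769 0.14  ]
rearwall mid [0.6567 0.0828 0.14  ]
slot end [0.6552 0.0724 0.14  ]
upr topL [0.6188 0.0897 0.158 ]
upr topR [0.6951 0.0782 0.158 ]
upr front L [0.6232 0.1124 0.158 ]
upr front R [0.6993 0.1025 0.158 ]
tenL [0.6304 0.0446 0.14  ]
tenR [0.6707 0.0381 0.14  ]
baseL [0.5767 0.0379 0.018 ]
baseR [0.7206 0.0158 0.018 ]
baseL2 [0.6007 0.1811 0.018 ]
baseR2 [0.744  0.1611 0.018 ]
wedge bot [0.6311 0.0026 0.1308] [-0.0092  0.1107  0.0078]
wedge bot [0.6403 0.0013 0.1308] [0.     0.1105 0.0079]
wedge bot [0.6494 0.     0.1308] [0.0093 0.1104 0.0079]
[-0.0001 -0.0335  0.0103]
```

```bash
cat >> h.py <<'E'
YAW=-.155;SL=np.array([.6568,.0832,.14])
ex=np.array([np.cos(YAW),np.sin(YAW),0]);ey=np.array([-np.sin(YAW),np.cos(YAW),0]);ez=np.array([0,0,1.])
def st(x,y,z): return np.array([SL[0],SL[1],0])+ex*x+ey*y+ez*z
E
python3 -c "
from h import *
go(st(0,-.0104,.275),YAW)"
```

```text
move cm [-0.03, -2.9, 8.77] turn [-0.0039, 0.0032, -0.0081] t 6.3
```

Emit:
{"fn": "servo_tool", "kwargs": {"targets": [[[0,-2.9,2],[-0.004,0.003,-0.008],0],[[0,-2.9,5],[-0.004,0.003,-0.008],0],[[0,-2.9,8.8],[-0.004,0.003,-0.008],0],[[0,-2.9,8.8],[-0.004,0.003,-0.008],0],[[0,-2.9,8.8],[-0.004,0.003,-0.008],0],[[0,-2.9,8.8],[-0.004,0.003,-0.008],0]]}}

```text
time_s: 6.9
ee_pos: [0.6551, 0.0733, 0.2746]
orientation: [-0.705, 0.705, -0.055, 0.054]
force: [0.3, -0.2, -0.1]
width: 0.0172
```

```bash
python3 - <<'E'
from h import *
go(st(0,-.0104,.275),YAW)
p=cams.capture('wrist');save(p,'w5')
t=p['pixels'][100:350,176:376,::-1];a=cv2.resize(t,(480,600),interpolation=cv2.INTER_CUBIC)
s=cams.capture('side');save(s,'s5');b=cv2.resize(s['pixels'][160:310,120:200,::-1],(320,600),interpolation=cv2.INTER_CUBIC)
cv2.imwrite('pics/w5c.png',np.hstack([a,b]))
print('slot',[fproj(p,st(x,y,.14)) for x in(-.01025,.01025) for y in (0,-.0105)],'upr',[fproj(p,st(x,0,.158)) for x in (-.04,.04)],'side slot',proj(s,st(0,0,.14)))
print(get_state()['width'])
E
```

```text
move cm [0.01, -0.04, -0.04] turn [0.0003, 0.0008, -0.001] t 6.9
slot [array([264.8, 188. ]), array([264.9, 199.6]), array([288.3, 188. ]), array([288.2, 199.7])] upr [array([228., 193.]), array([325.1, 193.1])] side slot [158.  226.8]
0.017552988306324135
```

View pics/w5c.png

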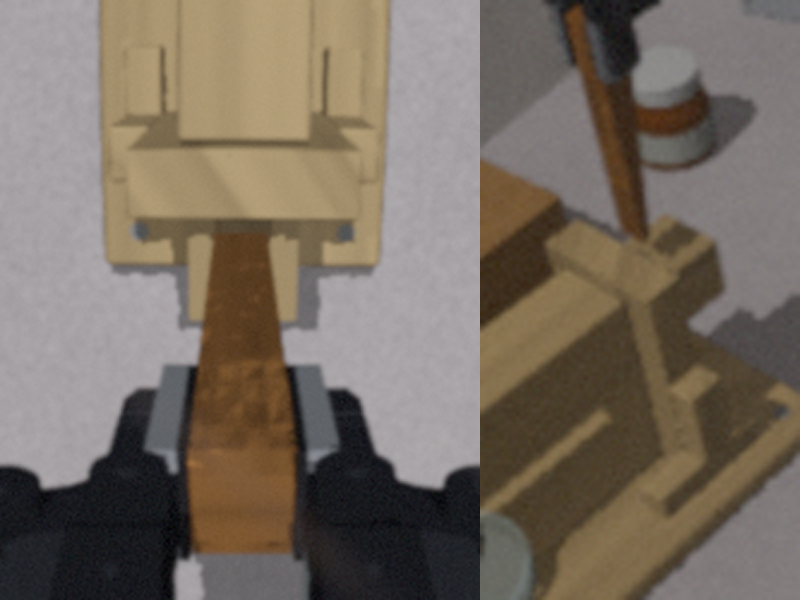

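Emit:
{"fn": "servo_tool", "kwargs": {"targets": [[[0.05,1,0.1],[0,0,0],0],[[0.05,2,0.1],[0,0,0],0],[[0.05,2.7,0.1],[0,0,0],0],[[0.05,3.1,0.1],[0,0,0],0],[[0.05,3.5,0.1],[0,0,0],0],[[0.05,3.5,0.1],[0,0,0],0]]}}

```text
time_s: 7.6
ee_pos: [0.6555, 0.0755, 0.2387]
orientation: [-0.705, 0.705, -0.055, 0.053]
force: [-0.9, 0.5, 0.2]
width: 0.0173
```

```bash
python3 - <<'E'
from h import *
print(get_state()['force'],get_state()['wrist_torque'])
go(st(0.0005,-.0094,.24),YAW)
p=cams.capture('wrist');save(p,'w6')
t=p['pixels'][100:350,176:376,::-1];a=cv2.resize(t,(480,600),interpolation=cv2.INTER_CUBIC)
s=cams.capture('side');save(s,'s6');b=cv2.resize(s['pixels'][160:310,120:200,::-1],(320,600),interpolation=cv2.INTER_CUBIC)
cv2.imwrite('pics/w6c.png',np.hstack([a,b]))
E
```

```text
[-0.90022748  0.53967039  0.24883108] [-0.05536093  0.00540033  0.04717808]
move cm [0.06, -0.13, -0.16] turn [0.0003, 0.002, -0.0023] t 7.6
```

Emit:
{"fn": "servo_tool", "kwargs": {"targets": [[[0,0.5,0],[0,0,0],0],[[0,1,0],[0,0,0],0],[[0,1.5,0],[0,0,0],0],[[0,1.5,0],[0,0,0],0]]}}

```text
time_s: 8.1
ee_pos: [0.6554, 0.0755, 0.2234]
orientation: [-0.705, 0.705, -0.055, 0.053]
force: [-0.1, 0.1, 0.2]
width: 0.0172
```

```bash
python3 - <<'E'
from h import *
print(get_state()['force'],get_state()['wrist_torque'])
go(st(0.0005,-.0094,.225),YAW)
E
```

```text
[-0.1314826   0.10612728  0.15720852] [0.01048603 0.02458136 0.01453713]
move cm [0.07, -0.16, -0.16] turn [0.0004, 0.002, -0.0023] t 8.1
```

Emit:
{"fn": "servo_tool", "kwargs": {"targets": [[[0,0.3,0],[0,0,0],0],[[0,0.6,0],[0,0,0],0],[[0,0.9,0],[0,0,0],0],[[0,0.9,0],[0,0,0],0]]}}

```text
time_s: 8.5
ee_pos: [0.6555, 0.0755, 0.2149]
orientation: [-0.705, 0.705, -0.055, 0.053]
force: [-0.5, 0.1, -0.3]
width: 0.0174
```

```bash
python3 - <<'E'
from h import *
print(get_state()['force'],get_state()['wrist_torque'])
p=cams.capture('wrist');save(p,'w6')
t=p['pixels'][100:350,176:376,::-1];a=cv2.resize(t,(480,600),interpolation=cv2.INTER_CUBIC)
s=cams.capture('side');save(s,'s6');b=cv2.resize(s['pixels'][160:310,120:200,::-1],(320,600),interpolation=cv2.INTER_CUBIC)
cv2.imwrite('pics/w6c.png',np.hstack([a,b]))
E
```

```text
[-0.4572901   0.1435707  -0.26687919] [0.02495196 0.01330425 0.01099822]
```

View pics/w6c.png

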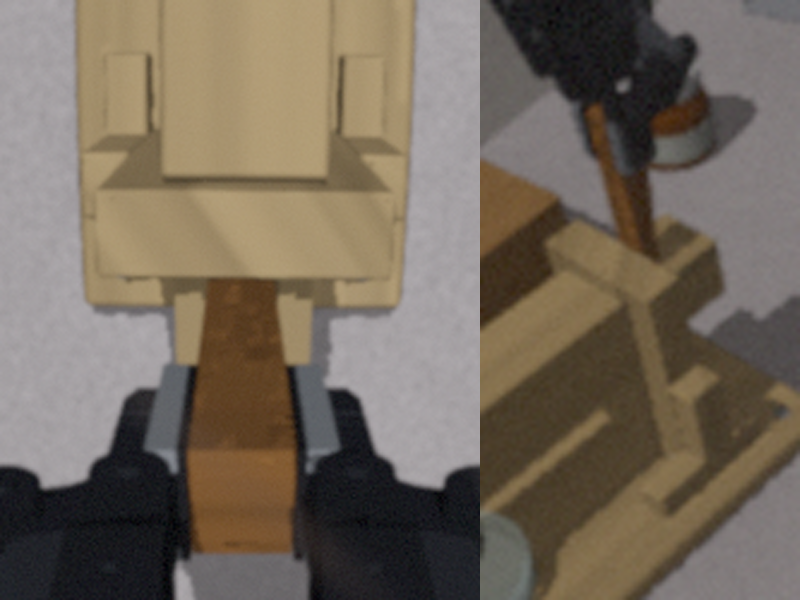

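Emit:
{"fn": "servo_tool", "kwargs": {"targets": [[[0,0.3,0],[0,0,0],0],[[0,0.6,0],[0,0,0],0],[[0,0.8,0],[0,0,0],0],[[0,0.8,0],[0,0,0],0]]}}

```text
time_s: 9.0
ee_pos: [0.6555, 0.0755, 0.207]
orientation: [-0.705, 0.705, -0.055, 0.053]
force: [-0.1, -0.5, -0.6]
width: 0.0176
```

Emit:
{"fn": "servo_tool", "kwargs": {"targets": [[[0,0.3,0],[0,0,0],0],[[0,0.6,0],[0,0,0],0],[[0,0.8,0],[0,0,0],0],[[0,0.8,0],[0,0,0],0]]}}

```text
time_s: 9.4
ee_pos: [0.6556, 0.0755, 0.199]
orientation: [-0.705, 0.705, -0.055, 0.053]
force: [0.6, 0.4, -0.7]
width: 0.0179
```

Emit:
{"fn": "servo_tool", "kwargs": {"targets": [[[0,0.3,0],[0,0,0],0],[[0,0.6,0],[0,0,0],0],[[0,0.8,0],[0,0,0],0],[[0,0.8,0],[0,0,0],0]]}}

```text
time_s: 9.8
ee_pos: [0.6555, 0.0756, 0.191]
orientation: [-0.705, 0.705, -0.055, 0.053]
force: [-0.2, -0.0, 0.0]
width: 0.0172
```

Emit:
{"fn": "servo_tool", "kwargs": {"targets": [[[0,0.3,0],[0,0,0],0],[[0,0.6,0],[0,0,0],0],[[0,0.8,0],[0,0,0],0],[[0,0.8,0],[0,0,0],0]]}}

```text
time_s: 10.2
ee_pos: [0.6561, 0.0758, 0.1836]
orientation: [0.705, -0.705, 0.054, -0.054]
force: [0.7, 1.2, 0.0]
width: 0.0175
```

Emit:
{"fn": "servo_tool", "kwargs": {"targets": [[[0,0,0],[0,0,0],60],[[0,0,0],[0,0,0],60],[[0,0,0],[0,0,0],80],[[0,-1,0],[0,0,0],80],[[0,-4,0],[0,0,0],80],[[0,-8,0],[0,0,0],80],[[0,-12,0],[0,0,0],80],[[0,-12,0],[0,0,0],80]]}}

```text
time_s: 11.0
ee_pos: [0.6591, 0.0758, 0.3113]
orientation: [0.706, -0.704, 0.05, -0.058]
force: [0.9, 0.1, 0.2]
width: 0.0683
```

```bash
python3 - <<'E'
from h import *
p=cams.capture('wrist');save(p,'w7')
for c in ('side','wrist','top'):
  p=cams.capture(c)
  for t in ('wedge_top','mallet'):
    print(c,t,[(np.round(d['position'],3).tolist(),round(d['conf'],2)) for d in cams.mark_of(p,t)[:4]])
    print(c,t,'look',[(np.round(d['position'],3).tolist(),round(d['conf'],2)) for d in cams.look_for(p,t)[:4]])
  save(p,c+'7')
go([.44,.03,.22],-.2)
E
```

```text
side wedge_top [([0.269, -0.435, 0.005], 0.73), ([0.655, 0.075, 0.215], 0.7), ([0.509, -0.24, 0.008], 0.67)]
side wedge_top look [([0.649, 0.079, 0.189], 0.86), ([0.305, -0.468, 0.014], 0.79), ([0.487, -0.182, 0.012], 0.73)]
side mallet [([0.433, 0.028, 0.001], 0.9)]
side mallet look [([0.412, 0.043, 0.044], 0.85)]
wrist wedge_top [([0.651, 0.078, 0.215], 0.84), ([0.515, -0.24, 0.012], 0.62), ([0.682, -0.186, 0.002], 0.55)]
wrist wedge_top look [([0.5, -0.196, 0.022], 0.7), ([0.654, 0.08, 0.217], 0.61)]
wrist mallet [([0.436, 0.025, 0.005], 0.89)]
wrist mallet look [([0.439, 0.034, 0.048], 0.81)]
top wedge_top [([0.267, -0.429, 0.01], 0.77), ([0.655, 0.076, 0.209], 0.57)]
top wedge_top look [([0.492, -0.189, 0.023], 0.88), ([0.65, 0.07, 0.202], 0.64), ([0.303, -0.469, 0.022], 0.57), ([0.629, 0.077, 0.021], 0.23)]
top mallet [([0.433, 0.03, 0.002], 0.73), ([0.654, 0.082, 0.001], 0.68)]
top mallet look [([0.412, 0.036, 0.044], 0.9), ([0.484, -0.38, 0.116], 0.44)]
move cm [-20.64, 8.37, -7.79] turn [0.0, 0.047, -0.001] t 11.8
```

```bash
python3 - <<'E'
from h import *
t=cams.capture('top');g=t['pixels'][200:300,190:260].astype(int)
# reddish-brown handle
m=(g[...,0]-g[...,2]>45)&(g[...,0]<200)
v,u=np.nonzero(m);print(len(u))
k=v>40
W=np.array([atz(t,a+190,b+200,.036)[:2] for a,b in zip(u[k],v[k])])
c=W.mean(0);d=np.linalg.svd(W-c)[2][0];d*=np.sign(d[0]);print('handle',c,d,np.arctan2(d[1],d[0]),'ext',((W-c)@d).min(),((W-c)@d).max())
tip=c+d*((W-c)@d).min();print('head centre',tip+d*(.145+.023), 'tip',tip)
print(get_state()['q'])
go([.435,.028,.18],1.34)
E
```

```text
399
handle [0.32957437 0.05356862] [ 0.97082706 -0.23978077] -0.2421400219726698 ext -0.05641567325694758 0.05264437259566636
head centre [0.43790346 0.02681285] tip [0.27480451 0.06709601]
[9.65230204e-02 4.08725378e-01 1.47871028e+00 2.64147908e-04
 1.25517725e+00 2.49437297e-01]
move cm [-21.1, 12.37, -8.07] turn [-0.0008, -1.493, -0.0009] t 11.85
```

Emit:
{"fn": "servo_tool", "kwargs": {"targets": [[[-4,0,-1.5],[0,-0.15,0],90],[[-8,1,-3],[0,-0.3,0],90],[[-12,4,-4.5],[0,-0.45,0],90],[[-16,8,-6],[0,-0.6,0],90],[[-20,11,-8],[0,-0.75,0],90],[[-21,12.4,-8.1],[0,-0.9,0],90],[[-21,12.4,-8.1],[0,-1.05,0],90],[[-21,12.4,-8.1],[0,-1.2,0],90]]}}

```text
time_s: 12.65
ee_pos: [0.4348, 0.0273, 0.1793]
orientation: [0.612, -0.611, -0.355, 0.356]
force: [0.4, 0.3, -0.0]
width: 0.0769
```

```bash
python3 - <<'E'
from h import *
go([.436,.027,.18],1.329)
E
```

```text
move cm [0.03, -0.07, -0.12] turn [-0.0021, -0.2761, -0.0007] t 12.65
```

Emit:
{"fn": "servo_tool", "kwargs": {"targets": [[[0,0,-0.1],[0,-0.14,0],100],[[0,0,-0.1],[0,-0.276,0],100],[[0,0,-0.1],[0,-0.276,0],100],[[0,0,-0.1],[0,-0.276,0],100]]}}

```text
time_s: 13.05
ee_pos: [0.4369, 0.027, 0.1799]
orientation: [0.559, -0.559, -0.433, 0.434]
force: [0.3, 0.0, -0.2]
width: 0.0851
```

```bash
python3 - <<'E'
from h import *
go([.436,.027,.18],1.329)
p=cams.capture('wrist');save(p,'w8')
for f in (cams.mark_of,cams.look_for): print([(np.round(d['position'],3).tolist(),round(d['conf'],2)) for d in f(p,'mallet')[:3]])
S=lambda x,y,z:np.array([.437,.027,z])+x*np.array([.971,-.24,0])+y*np.array([.24,.971,0])
img=p['pixels'][:,:,::-1].copy()
c=[fproj(p,S(x,y,.07)) for x,y in [(-.023,-.018),(.023,-.018),(.023,.018),(-.023,.018)]];print(c)
# segment pale head vs table
cv2.polylines(img,[np.int32(c)],True,(0,255,0),1)
s=cams.capture('side');a=s['pixels'][170:290,110:230,::-1]
cv2.imwrite('pics/w8c.png',np.hstack([cv2.resize(img[60:360,176:376],(400,600),interpolation=cv2.INTER_CUBIC),cv2.resize(a,(400,600)[:1]+(400,)) if 0 else np.vstack([cv2.resize(a,(400,400)),np.zeros((200,400,3),np.uint8)])]))
E
```

```text
move cm [-0.02, -0.01, 0.09] turn [-0.0007, -0.0096, -0.0] t 13.05
[([0.435, 0.025, 0.005], 0.78)]
[([0.662, 0.255, 0.128], 0.72), ([0.623, 0.19, 0.016], 0.32)]
[array([252.9, 179.1]), array([254.6, 233.7]), array([298. , 233.4]), array([298.6, 178.7])]
```

View pics/w8c.png

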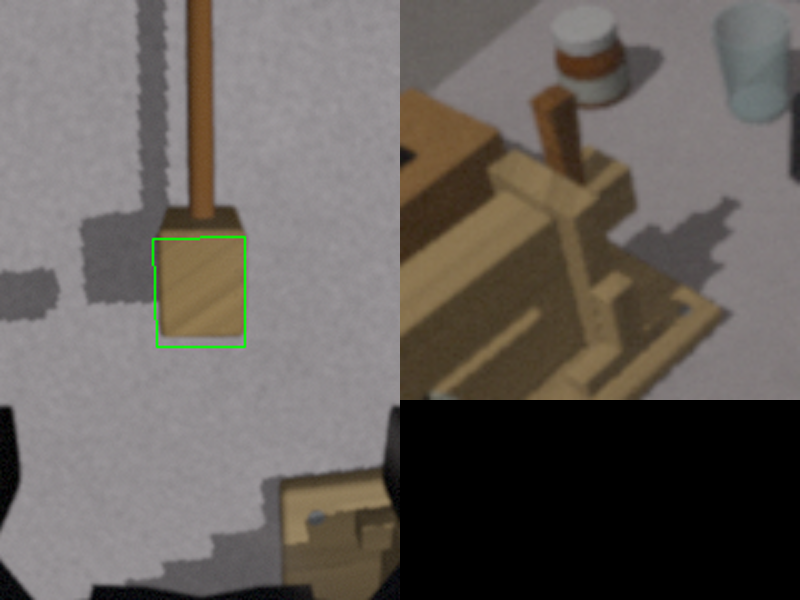

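```bash
python3 -c "
from h import *
go([.434,.029,.028],1.329)"
```

```text
move cm [0.13, 15.18, 0.3] turn [-0.001, -0.0076, -0.0001] t 13.25
```

Emit:
{"fn": "servo_tool", "kwargs": {"targets": [[[0.1,4,0.3],[0,-0.008,0],100],[[0.1,8,0.3],[0,-0.008,0],100],[[0.1,12,0.3],[0,-0.008,0],100],[[0.1,14.4,0.3],[0,-0.008,0],100],[[0.1,15.2,0.3],[0,-0.008,0],100],[[0.1,15.2,0.3],[0,-0.008,0],60],[[0.1,15.2,0.3],[0,-0.008,0],30],[[0.1,15.2,0.3],[0,-0.008,0],0]], "force": 80}}

```text
time_s: 14.05
ee_pos: [0.435, 0.0288, 0.029]
orientation: [-0.556, 0.557, 0.437, -0.436]
force: [0.4, 0.1, 0.1]
width: 0.0441
```

Emit:
{"fn": "servo_tool", "kwargs": {"targets": [[[0,0,0],[0,0,0],0],[[0,0,0],[0,0,0],0],[[0,0,0],[0,0,0],0]], "force": 80}}

```text
time_s: 14.35
ee_pos: [0.435, 0.0288, 0.0291]
orientation: [-0.556, 0.557, 0.437, -0.436]
force: [-0.8, -0.8, 6.7]
width: 0.0353
```

```bash
python3 -c "
from h import *
p,r,s=pose();print(p,s['force'],s['width'])
go([.434,.029,.028],1.329)
# wedge top measure from old pics
"
```

```text
[0.43501254 0.02876479 0.02913315] [-0.76920042 -0.78270161  6.67041639] 0.035270613417240075
move cm [-0.0, 0.11, 0.1] turn [0.0017, 0.002, 0.0006] t 14.35
```

```bash
python3 -c "
from h import *
P=st(.0005,-.0105,.27);print(P);go(P,1.329)"
```

```text
[0.65567301 0.07274869 0.27      ]
move cm [9.53, -24.05, -20.43] turn [0.0017, 0.002, 0.0006] t 14.35
```

Emit:
{"fn": "servo_tool", "kwargs": {"targets": [[[0,-5,0],[0.002,0.002,0],0],[[0,-10,0],[0.002,0.002,0],0],[[0,-15,0],[0.002,0.002,0],0],[[0.5,-20,-2],[0.002,0.002,0],0],[[3,-24,-6],[0.002,0.002,0],0],[[5,-24,-10.5],[0.002,0.002,0],0],[[7.5,-24,-15],[0.002,0.002,0],0],[[9.6,-24,-20.4],[0.002,0.002,0],0]]}}

```text
time_s: 15.15
ee_pos: [0.6364, 0.0712, 0.2697]
orientation: [0.557, -0.556, -0.436, 0.436]
force: [1.3, -0.1, -0.1]
width: 0.0351
```

Emit:
{"fn": "servo_tool", "kwargs": {"targets": [[[0.1,0,0],[0,0,0],0],[[0.1,0,0],[0,0,0],0],[[0.1,0,0],[0,0,0],0]]}}

```text
time_s: 15.45
ee_pos: [0.6336, 0.0711, 0.2675]
orientation: [0.558, -0.556, -0.435, 0.437]
force: [-0.2, 0.3, -1.7]
width: 0.0354
```

```bash
python3 - <<'E'
from h import *
p,r,s=pose();print(p,s['force'],s['wrist_torque'],s['width']);go([.6555,.074,.27],1.329)
for c in('side','wrist'):
  q=cams.capture(c);save(q,c+'9')
  for t in ('wedge_top','mallet'): print(c,t,[(np.round(d['position'],3).tolist(),round(d['conf'],2)) for d in cams.mark_of(q,t)[:3]])
E
```

```text
[0.63360919 0.07113441 0.26748487] [-0.24665478  0.32128339 -1.74282093] [-0.05708735 -0.01618178  0.01841592] 0.035416055127936476
move cm [0.8, -0.26, -2.06] turn [-0.004, -0.0, -0.0005] t 15.45
side wedge_top [([0.511, -0.237, 0.007], 0.76), ([0.267, -0.435, 0.005], 0.75), ([0.654, 0.075, 0.213], 0.52)]
side mallet [([0.633, 0.069, 0.24], 0.72)]
wrist wedge_top [([0.516, -0.24, 0.008], 0.63)]
wrist mallet [([0.633, 0.066, 0.244], 0.67)]
```

Emit:
{"fn": "servo_tool", "kwargs": {"targets": [[[0.8,-0.2,-2.1],[-0.004,0,0],0],[[0.8,-0.2,-2.1],[-0.004,0,0],0],[[0.8,0.5,-2.1],[-0.004,0,0],0],[[0.8,1.0,-2.1],[-0.004,0,0],0],[[0.8,1.0,-2.1],[-0.004,0,0],0]]}}

```text
time_s: 16.25
ee_pos: [0.6558, 0.0739, 0.2558]
orientation: [0.557, -0.556, -0.435, 0.437]
force: [-0.3, 0.0, -1.4]
width: 0.0351
```

```bash
python3 - <<'E'
from h import *
p,r,s=pose();print(p,s['force']);go([.6555,.074,.25],1.329)
q=cams.capture('side');cv2.imwrite('pics/s10.png',q['pixels'][:,:,::-1])
E
```

```text
[0.65582455 0.07387818 0.25583619] [-0.29193364  0.01867563 -1.36078021]
move cm [0.0, 0.58, 0.03] turn [-0.0017, -0.0001, -0.001] t 16.25
```

Emit:
{"fn": "servo_tool", "kwargs": {"targets": [[[0,0.4,0],[0,0,0],0],[[0,0.8,0],[0,0,0],0],[[0,1.0,0],[0,0,0],0],[[0,1.0,0],[0,0,0],0]]}}

```text
time_s: 16.7
ee_pos: [0.6569, 0.074, 0.2469]
orientation: [-0.557, 0.557, 0.436, -0.436]
force: [0.2, -1.1, -1.8]
width: 0.0354
```

Emit:
{"fn": "servo_tool", "kwargs": {"targets": [[[0,0.1,0],[0,0,0],0],[[0,0.2,0],[0,0,0],0],[[0,0.3,0],[0,0,0],0],[[0,0.3,0],[0,0,0],0]]}}

```text
time_s: 17.1
ee_pos: [0.6574, 0.0741, 0.2447]
orientation: [-0.556, 0.557, 0.436, -0.436]
force: [0.0, 0.2, 1.6]
width: 0.035
```

Emit:
{"fn": "servo_tool", "kwargs": {"targets": [[[0,0.1,0],[0,0,0],0],[[0,0.2,0],[0,0,0],0],[[0,0.2,0],[0,0,0],0]]}}

```text
time_s: 17.4
ee_pos: [0.6577, 0.074, 0.243]
orientation: [-0.556, 0.557, 0.437, -0.435]
force: [-0.2, -0.5, 4.4]
width: 0.0351
```

Emit:
{"fn": "servo_tool", "kwargs": {"targets": [[[0,0.1,0],[0,0,0],0],[[0,0.2,0],[0,0,0],0],[[0,0.3,0],[0,0,0],0],[[0,0.3,0],[0,0,0],0]]}}

```text
time_s: 17.8
ee_pos: [0.6574, 0.074, 0.2393]
orientation: [-0.556, 0.557, 0.436, -0.436]
force: [-0.0, -0.8, 4.6]
width: 0.0351
```

Emit:
{"fn": "servo_tool", "kwargs": {"targets": [[[-0.1,0.1,0],[0,0,0],0],[[-0.1,0.2,0],[0,0,0],0],[[-0.1,0.3,0],[0,0,0],0],[[-0.1,0.4,0],[0,0,0],0],[[-0.1,0.4,0],[0,0,0],0]]}}

```text
time_s: 18.3
ee_pos: [0.6569, 0.0732, 0.235]
orientation: [-0.556, 0.557, 0.436, -0.436]
force: [0.2, 2.0, 1.3]
width: 0.0351
```

Emit:
{"fn": "servo_tool", "kwargs": {"targets": [[[0,0.1,0],[0,0,0],0],[[0,0.2,0],[0,0,0],0],[[0,0.3,0],[0,0,0],0],[[0,0.4,0],[0,0,0],0],[[0,0.4,0],[0,0,0],0]]}}

```text
time_s: 18.8
ee_pos: [0.6569, 0.073, 0.2311]
orientation: [-0.556, 0.557, 0.436, -0.436]
force: [1.0, 1.7, 2.1]
width: 0.0352
```

Emit:
{"fn": "servo_tool", "kwargs": {"targets": [[[0,0.1,0],[0,0,0],0],[[0,0.2,0],[0,0,0],0],[[0,0.3,0],[0,0,0],0],[[0,0.4,0],[0,0,0],0],[[0,0.4,0],[0,0,0],0]]}}

```text
time_s: 19.3
ee_pos: [0.6569, 0.073, 0.2271]
orientation: [-0.556, 0.557, 0.436, -0.436]
force: [0.8, 2.7, 2.0]
width: 0.035
```

```bash
python3 - <<'E'
from h import *
print(get_state()['force'],get_state()['wrist_torque'])
for c in ('side','top'):
  q=cams.capture(c);save(q,c+'11')
  for t in ('wedge','wedge_top','mallet'): print(c,t,[(np.round(d['position'],3).tolist(),round(d['conf'],2)) for d in cams.look_for(q,t)[:4]])
E
```

```text
[0.77785684 2.69741863 2.0213715 ] [ 0.42693703 -0.15179911 -0.00837981]
side wedge [([0.488, -0.181, 0.016], 0.72), ([0.307, -0.466, 0.016], 0.56), ([0.648, 0.08, 0.172], 0.49), ([0.677, -0.173, 0.059], 0.3)]
side wedge_top [([0.309, -0.465, 0.013], 0.68), ([0.646, 0.077, 0.168], 0.6), ([0.486, -0.177, 0.015], 0.48)]
side mallet [([0.634, 0.089, 0.239], 0.87)]
top wedge [([0.49, -0.184, 0.018], 0.88), ([0.303, -0.47, 0.016], 0.79), ([0.62, 0.054, 0.019], 0.35)]
top wedge_top [([0.492, -0.186, 0.019], 0.85)]
top mallet [([0.496, -0.342, 0.098], 0.6)]
```

Emit:
{"fn": "servo_tool", "kwargs": {"targets": [[[0,0.1,0],[0,0,0],0],[[0,0.2,0],[0,0,0],0],[[0,0.3,0],[0,0,0],0],[[0,0.4,0],[0,0,0],0],[[0,0.4,0],[0,0,0],0]]}}

```text
time_s: 20.2
ee_pos: [0.6571, 0.073, 0.2234]
orientation: [-0.556, 0.557, 0.436, -0.436]
force: [0.4, -0.6, 0.2]
width: 0.0353
```

Emit:
{"fn": "servo_tool", "kwargs": {"targets": [[[0,0.1,0],[0,0,0],0],[[0,0.2,0],[0,0,0],0],[[0,0.3,0],[0,0,0],0],[[0,0.3,0],[0,0,0],0]]}}

```text
time_s: 20.6
ee_pos: [0.6576, 0.0729, 0.2212]
orientation: [-0.556, 0.557, 0.437, -0.435]
force: [0.5, -1.3, 5.7]
width: 0.0351
```

Emit:
{"fn": "servo_tool", "kwargs": {"targets": [[[0,0.1,0],[0,0,0],0],[[0,0.2,0],[0,0,0],0],[[0,0.2,0],[0,0,0],0]]}}

```text
time_s: 20.9
ee_pos: [0.6575, 0.0729, 0.2191]
orientation: [-0.556, 0.557, 0.437, -0.435]
force: [-0.4, -1.0, 4.7]
width: 0.0352
```

Emit:
{"fn": "servo_tool", "kwargs": {"targets": [[[0,0.1,0],[0,0,0],0],[[0,0.2,0],[0,0,0],0],[[0,0.2,0],[0,0,0],0]]}}

```text
time_s: 21.2
ee_pos: [0.6575, 0.0729, 0.217]
orientation: [-0.556, 0.557, 0.437, -0.436]
force: [0.1, -1.4, 3.8]
width: 0.0354
```

Emit:
{"fn": "servo_tool", "kwargs": {"targets": [[[0,0.1,0],[0,0,0],0],[[0,0.2,0],[0,0,0],0],[[0,0.3,0],[0,0,0],0],[[0,0.3,0],[0,0,0],0]]}}

```text
time_s: 21.6
ee_pos: [0.6576, 0.0729, 0.2143]
orientation: [-0.556, 0.557, 0.437, -0.435]
force: [-0.8, -1.9, 7.8]
width: 0.035
```

Emit:
{"fn": "servo_tool", "kwargs": {"targets": [[[0,0.1,0],[0,0,0],0],[[0,0.2,0],[0,0,0],0],[[0,0.3,0],[0,0,0],0],[[0,0.3,0],[0,0,0],0]]}}

```text
time_s: 22.0
ee_pos: [0.658, 0.0728, 0.2141]
orientation: [-0.556, 0.558, 0.437, -0.435]
force: [-6.2, -2.7, 22.7]
width: 0.0352
```

Emit:
{"fn": "servo_tool", "kwargs": {"targets": [[[0,0,0],[0,0,0],0],[[0,0,0],[0,0,0],0]]}}

```text
time_s: 22.2
ee_pos: [0.658, 0.0728, 0.2141]
orientation: [-0.556, 0.558, 0.437, -0.435]
force: [-6.4, -2.9, 22.4]
width: 0.0352
```

Emit:
{"fn": "servo_tool", "kwargs": {"targets": [[[0,-0.3,0],[0,0,0],0],[[0,-0.8,0],[0,0,0],0],[[0,-0.8,0],[0,0,0],0]]}}

```text
time_s: 22.5
ee_pos: [0.657, 0.0732, 0.2184]
orientation: [-0.556, 0.557, 0.436, -0.436]
force: [0.3, -0.1, -1.0]
width: 0.0352
```

Emit:
{"fn": "servo_tool", "kwargs": {"targets": [[[0,0.4,0],[0,0,0],0],[[0,0.6,0],[0,0,0],0],[[0,0.7,0],[0,0,0],0],[[0,0.8,0],[0,0,0],0],[[0,0.8,0],[0,0,0],0]]}}

```text
time_s: 23.0
ee_pos: [0.6574, 0.0731, 0.2138]
orientation: [-0.556, 0.557, 0.437, -0.435]
force: [-8.6, -1.0, 25.7]
width: 0.0349
```

Emit:
{"fn": "servo_tool", "kwargs": {"targets": [[[0,-1,0],[0,0,0],0],[[0,-4,0],[0,0,0],0],[[0,-7,0],[0,0,0],0],[[0,-7,0],[0,0,0],0]]}}

```text
time_s: 23.4
ee_pos: [0.6592, 0.0733, 0.2843]
orientation: [-0.555, 0.558, 0.438, -0.434]
force: [1.1, -1.1, -1.0]
width: 0.0352
```

```bash
python3 - <<'E'
from h import *
go([.435,.029,.09],1.329)
E
```

```text
move cm [-9.72, 19.25, 20.85] turn [0.0075, 0.0, 0.0022] t 23.4
```

Emit:
{"fn": "servo_tool", "kwargs": {"targets": [[[-2,0,4],[0.007,0,0.002],0],[[-4,0,8.5],[0.007,0,0.002],0],[[-6,3,13],[0.007,0,0.002],0],[[-8,7,17],[0.007,0,0.002],0],[[-9.7,11,20.8],[0.007,0,0.002],0],[[-9.7,15,20.8],[0.007,0,0.002],0],[[-9.7,19.2,20.8],[0.007,0,0.002],0],[[-9.7,19.2,20.8],[0.007,0,0.002],0]]}}

```text
time_s: 24.2
ee_pos: [0.4257, 0.0283, 0.0824]
orientation: [0.561, -0.552, -0.43, 0.442]
force: [-0.5, 0.1, -0.8]
width: 0.0353
```

```bash
python3 - <<'E'
from h import *
go([.435,.029,.030],1.329)
s=cams.capture('side');save(s,'s12')
for t in ('wedge_top','mallet'): print(t,[(np.round(d['position'],3).tolist(),round(d['conf'],2)) for d in cams.mark_of(s,t)[:4]])
E
```

```text
move cm [0.32, 5.22, -0.99] turn [-0.02, -0.0002, -0.0061] t 24.2
wedge_top [([0.27, -0.434, 0.003], 0.71), ([0.66, 0.074, 0.183], 0.47)]
mallet [([0.421, 0.03, 0.051], 0.62)]
```

Emit:
{"fn": "servo_tool", "kwargs": {"targets": [[[0,0,0],[0,0,0],0],[[0,0,0],[0,0,0],0]]}}

```text
time_s: 24.55
ee_pos: [0.434, 0.0288, 0.0903]
orientation: [0.557, -0.556, -0.436, 0.437]
force: [-0.3, 0.8, -1.2]
width: 0.0352
```

```bash
python3 - <<'E'
from h import *
print(get_state()['force']);go([.435,.029,.030],1.329)
E
```

```text
[-0.29235057  0.82741227 -1.22324645]
move cm [0.05, 6.03, -0.1] turn [-0.0013, 0.0001, -0.0007] t 24.55
```

Emit:
{"fn": "servo_tool", "kwargs": {"targets": [[[0,3,-0.1],[-0.001,0,-0.001],0],[[0,5,-0.1],[-0.001,0,-0.001],0],[[0,5.7,-0.1],[-0.001,0,-0.001],0],[[0,6.0,-0.1],[-0.001,0,-0.001],0],[[0,6.0,-0.1],[-0.001,0,-0.001],0],[[0,6.0,-0.1],[-0.001,0,-0.001],0]]}}

```text
time_s: 25.15
ee_pos: [0.4336, 0.0284, 0.0293]
orientation: [0.557, -0.556, -0.435, 0.437]
force: [0.0, 0.0, -1.1]
width: 0.0351
```

Emit:
{"fn": "servo_tool", "kwargs": {"targets": [[[0,0.05,0],[0,0,0],0],[[0,0.1,0],[0,0,0],0],[[0,0.1,0],[0,0,0],0]]}}

```text
time_s: 25.45
ee_pos: [0.4336, 0.0284, 0.0291]
orientation: [0.557, -0.556, -0.435, 0.437]
force: [-5.7, -0.3, 22.2]
width: 0.0353
```

Emit:
{"fn": "servo_tool", "kwargs": {"targets": [[[0,-0.08,0],[0,0,0],0],[[0,-0.08,0],[0,0,0],60],[[0,-0.08,0],[0,0,0],100],[[0,-0.08,0],[0,0,0],100],[[0,-0.08,0],[0,0,0],100]]}}

```text
time_s: 25.95
ee_pos: [0.4325, 0.0283, 0.0279]
orientation: [0.558, -0.555, -0.435, 0.438]
force: [-0.1, -0.4, 0.2]
width: 0.0855
```

Emit:
{"fn": "servo_tool", "kwargs": {"targets": [[[0,0,0],[0,0,0],100],[[0,-2,0],[0,0,0],100],[[0,-6,0],[0,0,0],100],[[0,-10,0],[0,0,0],100],[[0,-14,0],[0,0,0],100],[[0,-18,0],[0,0,0],100],[[0,-22,0],[0,0,0],100],[[0,-22,0],[0,0,0],100]]}}

```text
time_s: 26.75
ee_pos: [0.4368, 0.0285, 0.2528]
orientation: [-0.556, 0.558, 0.437, -0.435]
force: [0.3, -0.2, -0.6]
width: 0.0853
```

```bash
python3 - <<'E'
from h import *
s0=get_state();print(s0['ee_pos'],s0['width'],s0['force'])
I=[]
for c in ('side','top','wrist'):
  s=cams.capture(c);save(s,c+'13');I.append(s['pixels'][:,:,::-1])
  for t in ('wedge_top','mallet','slot'): print(c,t,[(np.round(d['position'],3).tolist(),round(d['conf'],2)) for d in cams.mark_of(s,t)[:4]])
f=lambda i,x,y,w,h,W,H:cv2.resize(i[y:y+h,x:x+w],(W,H),interpolation=cv2.INTER_CUBIC)
a=np.hstack([f(I[0],60,190,130,100,400,300),f(I[0],190,220,150,112,400,300)])
b=np.hstack([f(I[1],150,80,120,90,400,300),f(I[2],140,90,280,210,400,300)])
cv2.imwrite('pics/fin.png',np.vstack([a,b]))
E
```

```text
[0.43675446 0.02847331 0.25283609] 0.0852957475015136 [ 0.32524705 -0.15175466 -0.61297303]
side wedge_top [([0.27, -0.433, 0.004], 0.84), ([0.512, -0.238, 0.007], 0.8), ([0.655, 0.074, 0.181], 0.46)]
side mallet [([0.432, 0.027, -0.001], 0.93)]
side slot [([0.656, 0.083, 0.143], 0.97)]
top wedge_top [([0.516, -0.237, 0.007], 0.85), ([0.267, -0.428, 0.012], 0.7), ([0.658, 0.077, 0.182], 0.45)]
top mallet [([0.434, 0.027, -0.002], 0.53)]
top slot [([0.657, 0.082, 0.142], 0.74)]
wrist wedge_top [([0.515, -0.239, 0.011], 0.78)]
wrist mallet [([0.433, 0.023, 0.006], 0.93), ([0.266, -0.338, -0.001], 0.65)]
wrist slot []
```

View pics/fin.png

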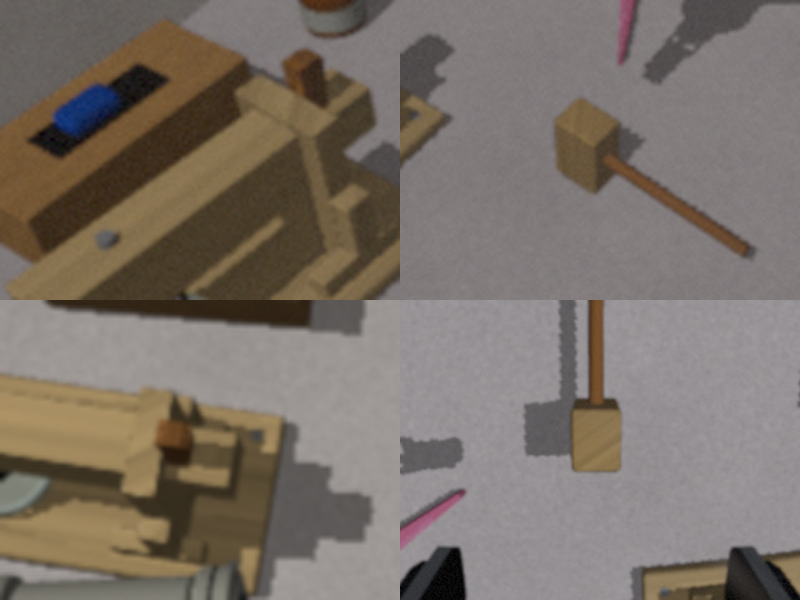

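All good: the wedge is home, the mallet is standing on its striking face, and the gripper is clear.

```bash
python3 -c "
from station import bot;print(bot.job_done())"
```

```text
the job is handed in; nothing more can be done
None
```

The job is handed in at about 27 s of the 64 s. The long wedge is jammed in the tenon's slot, and the mallet is back on the table on its striking face.

- **Wedge:** I took it from the rack and set it in the slot thin end down, flat face to the upright. I released it about 70 mm deep.
- **Driving:** I pushed it down with the mallet face in steps of 2 to 4 mm, mostly at 4 to 9 N. It went about 30 mm further, which by the 1 in 8 slope means roughly 3.8 mm of bar travel. It then stopped dead. A second push ended at the same place.
- **Last checks:**
  - The wedge top measures 0.181 to 0.185 m high, so it is about 100 mm deep, within the range given for home.
  - The mallet stands upright with its head where it began, to within a few millimetres.
  - The last pictures show the wedge upright in the slot, with nothing they cover disturbed.

Points that fell short or are not confirmed:

- **Final push:** the two last pushes reached about 24 and 27 N, over the 15 to 20 N asked for but well under the 60 N limit.
- **Setting the mallet down:** this pressed the table with about 23 N before I eased off.
- **Bar tightness:** I did not measure the bar's gap directly. I take it as tight from the hard stop and the travel.

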